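Fish the shoehorn out of the shoe rack's drip tray

TASK

The long wooden shoehorn has slipped into the drip tray under the shoe rack's top deck, below the white caddy: slide the caddy along its rails to its next click stop to uncover the open bay, and leave it parked there with both tins in it. Reach in, tilt the shoehorn out end first through the bay, and finish while still holding it in the gripper, still, all of it at least 5 cm above the deck and touching nothing else. Do not knock over or push away the lantern, piggy bank and cup standing on the rack.

Things in the scene. Friction and masses are not known exactly. Their poses are not given: they have to be found in the camera images.
- rack: Blue plastic two-tier shoe rack, fixed. Origin on the table under the middle of the open bay; y runs along the rack, x across it (robot on the -x side), z up. End frames at y = -345 and +392 mm. Top deck 10 mm thick, slatted, top face z = 180 mm. Round rails along y at x = -130 and +130 mm, tops at z = 188 mm. Night light, 95 mm tall, clipped on the rail at x 130, y 315 mm.
- opening (a point): Centre of the open bay, a rectangular hole in the top deck, at the deck's top face; axes as the rack's. The hole is 180 mm along y (-90 to +90 mm) and 160 mm across x (-80 to +80 mm). The deck beside it is kept free at y = 105 to 190 mm; standing things are at y = 190 to 390 mm.
- tray_floor (a point): Middle of the floor of the grey drip tray that hangs under the deck: 52 mm below the deck's top face (42 mm free under the deck's underside). Inside it is 440 mm along the rack's y (-220 to +220 mm) by 180 mm across x. Its walls reach up to the deck, so the bay is the only way out.
- caddy (a joint): Place of the white caddy on the rails, m: 0 at its first click stop, where it covers the bay; grows as it is pushed along the rack's -y; 0.225 at the next click stop, where the bay is clear (it then covers rack y = -325 to -125 mm); hard end at 0.230. A sprung ball snaps between nubs on the far rail and catches it within about 5 mm of a stop; 5 to 8 N breaks it out, 2 N slides it.
- caddy_end (a point): On the caddy: middle of the top edge, outer face, of its upright end wall on the rack's +y side, the wall to push on. Caddy: open box 220 mm across x, 200 mm along y, 50 mm high, walls 4 mm, underside 12 mm above the deck's top face, rim 62 mm above it.
- second_stop (a point): On the deck's top face (z = 180 mm), straight under the caddy's middle when it stands at the next click stop.
- shoehorn: Pale wooden shoehorn, 260 mm long, 0.09 kg, flat on the tray floor, along the rack's y, both ends under the deck. Origin mid-length on its underside; x points to the handle end, lying to the rack's +y; z up. Straight handle x = -50 to 130 mm, 20 mm wide, 12 mm thick; scooped blade x = -50 to -130 mm, 46 mm wide, at most 11 mm thick. Balances at about x = 10 mm.
- shoehorn_handle_end (a point): Centre of the end face of the shoehorn's handle (own x = +130 mm, mid thickness, 6 mm above its underside).
- shoehorn_blade_end (a point): Middle of the tip of the shoehorn's blade (own x = -130 mm, 2 mm above its underside).
- kit_tin: Flat steel screwdriver-kit tin, 122 x 77 x 31 mm, loose in the caddy. Origin at the centre of its underside, z up.
- polish_tin: Round dark shoe-polish tin, 72 mm across, 26 mm high, loose in the caddy. Origin at the centre of its underside, z up.
- lantern: Grey camping lantern with a clear globe and a press button, 90 mm across, 178 mm tall with its bail, standing on the deck at the rack's +y end. Origin at the centre of its underside.
- piggy_bank: White ceramic piggy bank, about 100 x 74 x 93 mm, standing on the deck at the rack's +y end. Origin under its middle.
- cup: Yellow plastic cup, 74 mm across the rim, 88 mm tall, standing on the deck at the rack's +y end. Origin at the centre of its underside.

How it is judged (in metres and radians):
On the way, in this order (a step that is already met when the one before it is completed fails the run):
1. the caddy has been pushed to its next click stop and rests there (value of joint caddy above 0.219 m and velocity of joint caddy between -0.01 and 0.01 m/s), for 0.2 s.
2. the shoehorn is being tilted through the bay: one end above the deck, the other still below it (((z of shoehorn_handle_end in the frame of opening above 0.006 m and z of shoehorn_blade_end in the frame of opening below -0.01 m) or (z of shoehorn_blade_end in the frame of opening above 0.006 m and z of shoehorn_handle_end in the frame of opening below -0.01 m))), for 0.1 s.
At the end, for the whole second after the job is handed in: The shoehorn is held still in the fingers (under 3 cm/s) with both its ends at least 45 mm above the top of the deck, touching neither the rack, the caddy nor any other thing; the caddy rests at its second stop (joint above 0.219) with the kit tin and the polish tin lying in it (z of each of shoehorn_handle_end, shoehorn_blade_end in the frame of opening above 0.045 m and contact force between shoehorn and the fingers above 2 N and contact force between shoehorn and rack below 0.3 N and contact force between shoehorn and kit_tin below 0.3 N and contact force between shoehorn and polish_tin below 0.3 N and contact force between shoehorn and lantern below 0.3 N and contact force between shoehorn and piggy_bank below 0.3 N and contact force between shoehorn and cup below 0.3 N and linear speed of shoehorn below 0.03 m/s and value of joint caddy above 0.219 m and z of kit_tin in the frame of caddy_end between -0.055 and -0.03 m and z of polish_tin in the frame of caddy_end between -0.055 and -0.03 m); the arm keeps its last pose, push and grip.
It fails at once if the lantern is tipped or moved more than 3 cm (distance of lantern from where it was at the start of the episode above 0.03 m or angle between lantern's own z axis and vertical above 0.4 rad).
It fails at once if the piggy bank is tipped or moved more than 3 cm (distance of piggy_bank from where it was at the start of the episode above 0.03 m or angle between piggy_bank's own z axis and vertical above 0.4 rad).
It fails at once if the cup is tipped or moved more than 3 cm (distance of cup from where it was at the start of the episode above 0.03 m or angle between cup's own z axis and vertical above 0.4 rad).
It also fails if it takes over 56 s, if anything falls off the work surface, if the arm or the gripper's body presses on something with over 40 N, if the wrist force passes 120 N, or if a joint passes its speed limit or range.

ROBOT

A 6-joint arm with a two-finger parallel gripper is mounted at the origin on the work surface. World frame = base frame: x ahead of the robot, y to its left, z up, the work surface at z = 0. Lengths are in m, angles in degrees, forces in N, time in s.
With the tool pointing down it reaches from about 0.375 to 0.9 m from the base axis. Payload 3.1 kg.
Tool frame: the origin (TCP) lies at the very end of the fingers, on their centre line; the grasp point (between the pads) lies 19 mm behind it (r.tcp_to_grasp is the distance from the TCP to the grasp point, in m); z points along the fingers, y is the line along which they close (so a half turn about z gives the same grasp; the last joint's range is limited). The gripper opens to 85 mm and grips with 20 to 120 N. Pads are 22 mm wide; open, the fingers measure 114 mm over their backs; the gripper's body (76 mm by 85 mm) begins 54 mm behind the grasp point. The pads swing forward as they close: fully open they stand 13 mm farther back than shut.
Start: joints at [-76.977, 30.224, 82.088, -0, 67.689, -10.227], TCP at [0.247, -0.574, 0.231] pointing down, gripper open.
Joint ranges: [-176.69, 176.69], [-43.24, 126.21], [12.49, 139.97], [-82, 262], [0, 151.66], [-163.58, 163.58]. Speed limits (degrees/s): [159.86, 159.86, 180, 180, 180, 180].

INTERFACE

Orientations are given as a 3x3 rotation matrix whose columns are the frame's x, y, z axes.
In Python, from rig import status, eyes, hand_in, spotter, r gives the robot as it stands.
- The arm moves only by the shell command python3 -m handwheel 'ROWS' [FORCE]. ROWS is JSON, one flat list of numbers, 5 for each row, row after row: the opening, from -1 (shut) to 1 (fully open), then the shift along the tool's x, y, z in mm, then the turn about the tool's z in rad. A call has 1 to 10 rows; each row shifts and turns the commanded pose from where the row before left it, along the tool's axes as they then stand; what a row does not reach is not made up. A row lasts 1/10 s, in which the tool goes at most 50 mm and 8.59 degrees, less where a joint would pass 70% of its speed; a pose out of reach is approached as far as the arm can. A call is refused whole if a number of a shift passes 50 or a number of a turn 0.15, either way. A call with a gripper value outside its range is refused whole. The fingers move at their own pace and stop on an object; FORCE is the grip in N (left out, the last holds). Time passes only in rows, so rows that do not move let the fingers close. It gives the time, the measured TCP pose, the force, the opening and the grip force at its end, in the units of the state.
- status.observe(): the state, without advancing time (a new reading comes with each control period).
- eyes.camera(name): name is "scene" or "top" or "wrist"; returns a dict with "image" (384x512x3 uint8, red, green, blue), "mtx" (3x3 intrinsics, pixels), "view" (4x4, takes a point from world to camera coordinates); the wrist camera has in their place "mount" (4x4, takes a point from camera to tool coordinates, whose origin is the TCP and whose axes are the flange's). Camera axes: x right, y up, looking along -z (the intrinsics and any distortion apply to the point x, -y, -z); pixel columns grow to the right and rows downward; lengths in m; the calibration is good to about 2 mm. A picture is of the moment at which its call begins: read the wrist's pose just before it. There is no depth.
- hand_in(): hands the job in; it is judged then, once.
Trained networks look in the newest picture that a camera, given by its name, has taken for a name from the list of things; names that differ only in an ending like _2 or _b are one class to them, and where a whole thing is asked for, a point or a joint stands for the part that bears it (a point fixed in the world has none). Each returns a list of dicts, best first, with "confidence" (0 to 1); they miss things now and then, are a little off and sometimes report something else, mostly with a low value. They report only what shows in the picture. A call takes as long as a camera call.
- spotter.spot_in(camera, name): "bbox" ([left, top, right, bottom] in pixels, round what is visible of it).
- spotter.cut_out(camera, name): "region" (384x512 bool, what is visible of it) and "bbox" ([left, top, right, bottom] in pixels, round what is visible of it).
The state is a dict: "clock": time; "joint_pos": joint angles; "dq": joint speeds; "joint_torque": joint torques, N m; "position": TCP position; "eef_rot": TCP orientation; "force": force on the tool from outside, world axes, zero at the start; "torque": the same for the moment, N m; "gripper_width": opening from 0.0 (shut) to 1.0 (fully open); "grasp_force": force on a finger pad.
Only numpy, scipy, OpenCV 4.12 (cv2) and the standard library are available. Lean on these libraries where they do the work, as an engineer would, in place of code of your own. Each camera call takes 0.05 s, during which the arm holds its last target. There are 200 camera calls.

## Working session

There is one attempt and no reset: what is moved stays moved. The work goes in short steps, Python scripts to look and compute and a shell command to move; the robot and the scene stay as the last step left them, time stands still between calls to the robot, and variables do not carry over. Pictures are saved under pics/ and viewed, at most 13 in all, crops included, and the job is handed in when it is done.

```bash
ls; mkdir -p pics
python3 - <<'E'
from rig import status, eyes, spotter
import cv2,numpy as np
s=status.observe();print({k:np.round(v,3).tolist() for k,v in s.items()})
ims=[]
for c in["scene","top"]:
    d=eyes.camera(c);print(c,np.round(d["mtx"],1).tolist(),np.round(d["view"],4).tolist(),[k for k in d])
    ims.append(d["image"])
    for n in["rack","caddy","kit_tin","polish_tin","lantern","piggy_bank","cup","shoehorn"]:
        print(n,[(np.round(x["bbox"]).tolist(),round(x["confidence"],2)) for x in spotter.spot_in(c,n)[:2]])
cv2.imwrite("pics/a.png",cv2.resize(np.vstack(ims)[:,:,::-1],(800,1200))[:600]);cv2.imwrite("pics/b.png",cv2.resize(ims[1][:,:,::-1],(800,600)))
cv2.imwrite("pics/a.png",cv2.resize(ims[0][:,:,::-1],(800,600)))
E
```

```text
pics
{'clock': 0.0, 'joint_pos': [-76.978, 30.279, 82.155, -0.001, 67.689, -10.227], 'dq': [0.052, 0.008, -0.088, 0.013, -0.061, 0.04], 'joint_torque': [0.001, -44.234, -17.802, -0.0, 0.008, -0.0], 'position': [0.247, -0.574, 0.23], 'eef_rot': [[0.919, 0.395, -0.0], [0.395, -0.919, 0.002], [0.0, -0.002, -1.0]], 'force': [1.179, 0.099, 0.582], 'torque': [0.023, 0.009, -0.004], 'grasp_force': 0.0, 'gripper_width': 1.0}
scene [[357.4, 0.0, 260.3], [0.0, 357.4, 190.4], [0.0, 0.0, 1.0]] [[0.6422, 0.7665, 0.0039, -0.4103], [-0.6401, 0.5335, 0.5529, 0.242], [0.4218, -0.3575, 0.8332, -1.1472], [0.0, 0.0, 0.0, 1.0]] ['image', 'mtx', 'view']
rack [([56.0, 87.0, 408.0, 383.0], 0.68), ([349.0, 97.0, 388.0, 145.0], 0.55)]
caddy [([166.0, 123.0, 326.0, 271.0], 0.8)]
kit_tin [([188.0, 148.0, 254.0, 207.0], 0.64)]
polish_tin [([53.0, 88.0, 408.0, 384.0], 0.64)]
lantern [([305.0, 77.0, 352.0, 149.0], 0.8), ([56.0, 88.0, 411.0, 382.0], 0.43)]
piggy_bank [([317.0, 69.0, 341.0, 82.0], 0.43)]
cup [([254.0, 174.0, 288.0, 207.0], 0.68), ([350.0, 99.0, 392.0, 143.0], 0.59)]
shoehorn []
top [[392.3, 0.0, 255.6], [0.0, 392.3, 190.5], [0.0, 0.0, 1.0]] [[-0.0007, -0.9999, 0.0144, 0.0804], [0.9847, 0.0018, 0.1742, -0.5736], [-0.1742, 0.0143, 0.9846, -1.0084], [0.0, 0.0, 0.0, 1.0]] ['image', 'mtx', 'view']
rack [([108.0, 113.0, 442.0, 255.0], 0.59)]
caddy [([238.0, 122.0, 332.0, 254.0], 0.67)]
kit_tin [([268.0, 188.0, 323.0, 225.0], 0.87), ([146.0, 159.0, 198.0, 211.0], 0.6)]
polish_tin [([252.0, 145.0, 282.0, 178.0], 0.91)]
lantern [([146.0, 156.0, 200.0, 212.0], 0.86), ([108.0, 114.0, 441.0, 256.0], 0.58)]
piggy_bank [([116.0, 191.0, 159.0, 236.0], 0.6)]
cup [([118.0, 138.0, 157.0, 176.0], 0.74)]
shoehorn [([238.0, 124.0, 333.0, 252.0], 0.51)]
```

View pics/a.png

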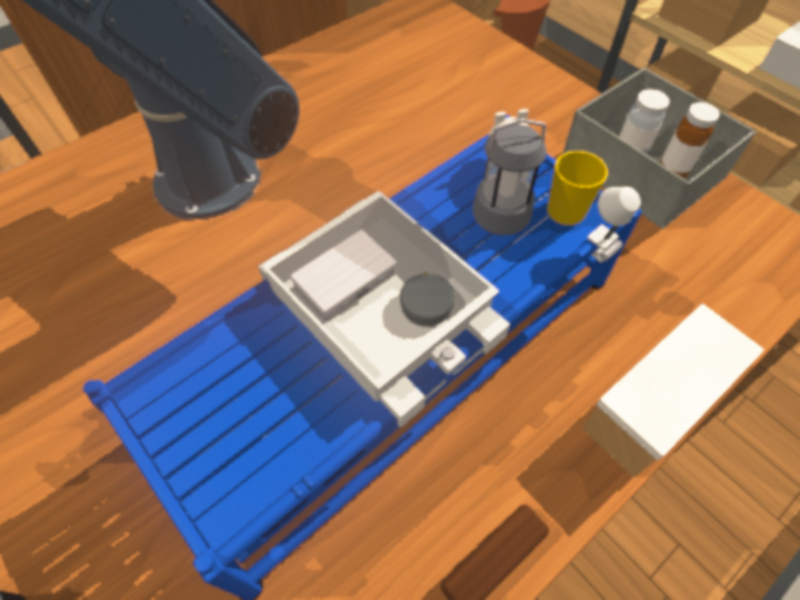

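View pics/b.png

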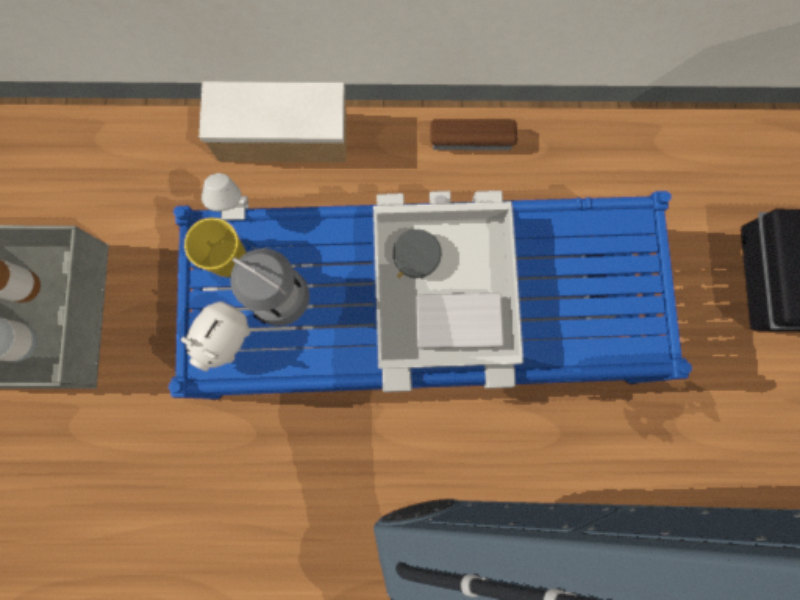

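The top view shows the caddy rim corners near (374,207), (511,202), (521,364), (378,368). The rack posts are at (182,213), (178,388), (661,199), (681,368), and the lantern stands at (270,288), about 100 px from the caddy's +y wall. The pictures are scaled by 1.5625.

```bash
cat > h.py <<'E'
import numpy as np, cv2
def ray(d,px,z):
    K,V=np.array(d["mtx"]),np.array(d["view"])
    u=np.linalg.solve(K,[px[0],px[1],1]); u=np.array([u[0],-u[1],-u[2]])
    R=V[:3,:3];c=-R.T@V[:3,3];w=R.T@u
    return c+w*(z-c[2])/w[2]
E
python3 - <<'E'
from h import *
from rig import eyes
d=eyes.camera("top");f=lambda p,z:np.round(ray(d,np.array(p)/1.5625,z),4)
P=[f(p,.185) for p in[(182,213),(178,388),(661,199),(681,368)]];print("posts",P)
C=[f(p,.242) for p in[(374,207),(378,368),(511,202),(521,364)]];print("rim",C,np.mean(C,0))
a=P[0]+P[1]-P[2]-P[3];print("yaw of y axis from world y",np.degrees(np.arctan2(-a[0],a[1])))
a=C[0]+C[1]-C[2]-C[3];print("caddy",np.degrees(np.arctan2(-a[0],a[1])))
for n,p in dict(lantern=(270,288),cup=(213,246),pig=(215,338)).items():print(n,f(p,.25))
E
```

```text
posts [array([0.6806, 0.4155, 0.185 ]), array([0.4153, 0.4052, 0.185 ]), array([ 0.7062, -0.3247,  0.185 ]), array([ 0.4444, -0.3347,  0.185 ])]
rim [array([0.6724, 0.1201, 0.242 ]), array([0.4409, 0.113 , 0.242 ]), array([ 0.6808, -0.0787,  0.242 ]), array([ 0.4464, -0.0849,  0.242 ])] [0.560125 0.017375 0.242   ]
yaw of y axis from world y 2.116514727336341
caddy 2.006769970593248
lantern [0.5514 0.264  0.25  ]
cup [0.6115 0.3462 0.25  ]
pig [0.4813 0.3367 0.25  ]
```

```bash
python3 -m handwheel '[-1,0,0,-40,-0.15,-1,0,0,-40,-0.15,-1,0,0,0,-0.15,-1,0,0,0,-0.15,-1,0,0,0,-0.15,-1,0,0,0,-0.15,-1,0,0,0,-0.15,-1,0,0,0,-0.15,-1,0,0,0,0]' 20
cat >> h.py <<'E'
O=np.array([.561,.017]);Y=np.array([-.0358,.9994]);X=np.array([.9994,.0358])
def where():
    from rig import status
    s=status.observe();p=np.array(s["position"]);q=p[:2]-O;R=np.array(s["eef_rot"])
    print("t",round(s["clock"],2),"rack mm x,y,z(deck)",np.round([q@X*1000,q@Y*1000,p[2]*1000-180],1),"toolx ang vs rackY deg",round(np.degrees(np.arctan2(R[0,0]*X[0]+R[1,0]*X[1],R[:2,0]@Y)),2),"tilt",np.round(R[:,2],3),"F",np.round(s["force"],1),"w",round(s["gripper_width"],3),"gf",round(s["grasp_force"],1))
E
python3 -c "from h import *;where()"
```

```text
clock: 1.85
position: [0.2467, -0.5742, 0.3113]
eef_rot: [[-0.035, 0.999, -0.0], [0.999, 0.035, 0.0], [0.0, -0.0, -1.0]]
force: [1.1, 0.2, -0.4]
gripper_width: -0.004
grasp_force: 0.0
t 1.85 rack mm x,y,z(deck) [-335.2 -579.6  131.3] toolx ang vs rackY deg 0.06 tilt [-0.  0. -1.] F [ 1.1  0.2 -0.4] w -0.004 gf 0.0
```

```bash
python3 -m handwheel '[-1,35,33,0,0,-1,35,33,0,0,-1,35,33,0,0,-1,35,33,0,0,-1,35,33,0,0,-1,35,33,0,0,-1,35,33,0,0,-1,35,33,0,0,-1,35,33,0,0,-1,35,38,0,0]'; python3 -m handwheel '[-1,45,0,0,0,-1,45,0,0,0,-1,45,0,0,0,-1,45,0,0,0,-1,45,0,0,0,-1,45,0,0,0,-1,45,0,0,0,-1,30,0,0,0,-1,15,0,0,0,-1,0,0,0,0]';python3 - <<'E'
from h import *
from rig import eyes
where()
d=eyes.camera("scene");cv2.imwrite("pics/c.png",cv2.resize(d["image"][50:300,120:450,::-1],(792,600)))
E
```

```text
clock: 2.85
position: [0.5689, -0.2121, 0.3115]
eef_rot: [[-0.031, 1.0, -0.0], [1.0, 0.031, -0.0], [-0.0, -0.0, -1.0]]
force: [1.5, -0.3, 0.7]
gripper_width: -0.004
grasp_force: 0.0
clock: 3.85
position: [0.5553, 0.1473, 0.3113]
eef_rot: [[-0.036, 0.999, 0.0], [0.999, 0.036, -0.0], [-0.0, 0.0, -1.0]]
force: [0.7, -0.4, 0.3]
gripper_width: 0.003
grasp_force: 0.0
t 3.85 rack mm x,y,z(deck) [ -1.1 130.4 131.3] toolx ang vs rackY deg -0.02 tilt [ 0. -0. -1.] F [ 0.7 -0.4  0.3] w 0.003 gf 0.0
```

View pics/c.png

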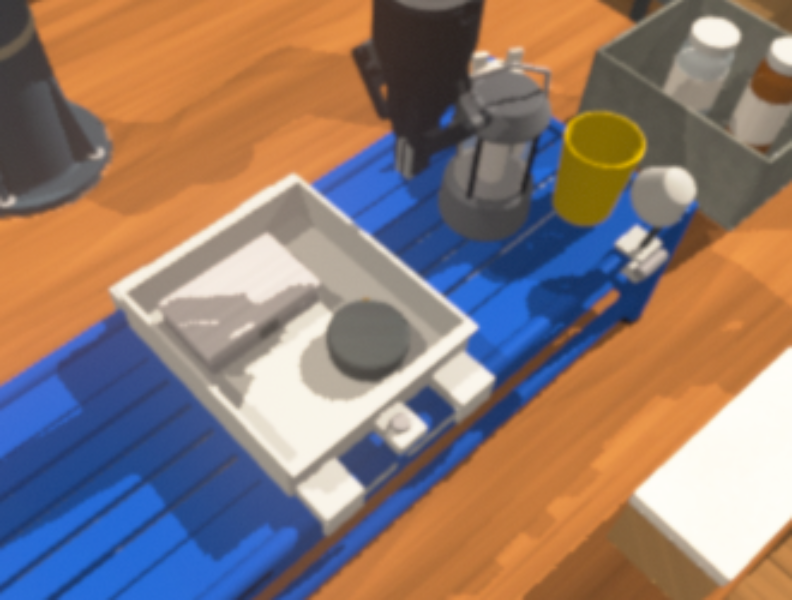

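The gripper tip is at (410,165), above the strip beside the caddy. The lantern base is near (485,215). I'll check the lantern clearance before lowering.

Run:
```python
from h import *
from rig import eyes
d=eyes.camera("scene")
for px in[(322,141),(305,139),(338,139)]:
    q=ray(d,px,.19)[:2]-O;print(px,np.round([q@X,q@Y],3))
```

```text
(322, 141) [0.015 0.23 ]
(305, 139) [-0.016  0.205]
(338, 139) [0.036 0.263]
```

```bash
python3 -m handwheel '[-1,0,0,35,0,-1,0,0,35,0,-1,0,0,35,0,-1,0,0,0,0,-1,-8,0,0,0,-1,-8,0,0,0,-1,-8,0,0,0,-1,-8,0,0,0,-1,-10,0,0,0,-1,-10,0,0,0]'; python3 -c "from h import *;where()"; python3 -m handwheel '[-1,-14,0,0,0,-1,-14,0,0,0,-1,-14,0,0,0,-1,-14,0,0,0,-1,-14,0,0,0,-1,-14,0,0,0,-1,-14,0,0,0,-1,-14,0,0,0,-1,-14,0,0,0,-1,-14,0,0,0]' | tail -3; python3 -m handwheel '[-1,-10,0,0,0,-1,-8,0,0,0,-1,-6,0,0,0,-1,-5,0,0,0,-1,0,0,0,0,-1,0,0,0,0]' | tail -3;python3 - <<'E'
from h import *
from rig import eyes
where()
d=eyes.camera("top");cv2.imwrite("pics/d.png",cv2.resize(d["image"][100:280,90:450,::-1],(800,400)))
E
```

```text
clock: 4.95
position: [0.5588, 0.093, 0.2082]
eef_rot: [[-0.035, 0.999, 0.004], [0.999, 0.035, 0.0], [-0.0, 0.004, -1.0]]
force: [0.9, 1.9, 2.6]
gripper_width: 0.005
grasp_force: 1.0
t 4.95 rack mm x,y,z(deck) [ 0.5 76.1 28.2] toolx ang vs rackY deg 0.06 tilt [ 0.004  0.    -1.   ] F [0.9 1.9 2.6] w 0.005 gf 1.0
force: [1.1, 1.8, 1.2]
gripper_width: -0.002
grasp_force: 1.2
force: [0.5, -0.1, 0.5]
gripper_width: 0.001
grasp_force: 0.0
t 6.55 rack mm x,y,z(deck) [ -1.6 -92.1  26.1] toolx ang vs rackY deg 0.04 tilt [-0.001 -0.    -1.   ] F [ 0.5 -0.1  0.5] w 0.001 gf 0.0
```

View pics/d.png

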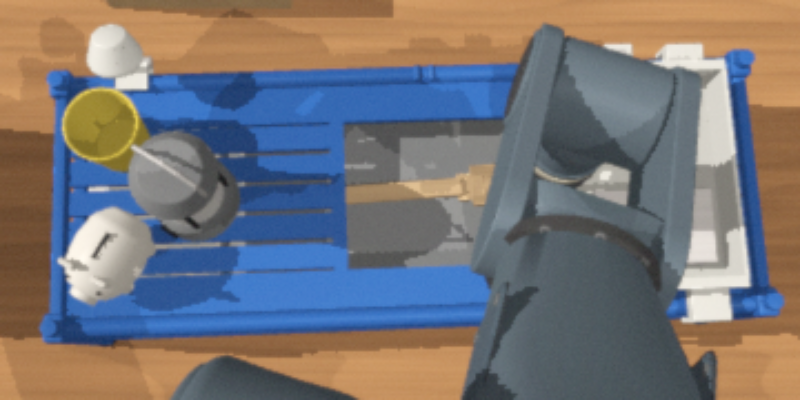

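The bay is now open, and the shoehorn handle shows at about (345–500,187) in the crop. The caddy's far rim is near the end frame. I'll push on gently to make sure it clicks.

```bash
python3 -m handwheel '[-1,-6,0,0,0,-1,-6,0,0,0,-1,-5,0,0,0,-1,-3,0,0,0,-1,0,0,0,0,-1,0,0,0,0]'; python3 -c "from h import *;where()"
```

```text
clock: 7.2
position: [0.5642, -0.0957, 0.2064]
eef_rot: [[-0.035, 0.999, 0.0], [0.999, 0.035, -0.001], [-0.001, 0.0, -1.0]]
force: [0.3, 0.6, 1.0]
gripper_width: 0.002
grasp_force: 0.0
t 7.2 rack mm x,y,z(deck) [  -0.9 -112.7   26.4] toolx ang vs rackY deg 0.05 tilt [ 0.    -0.001 -1.   ] F [0.3 0.6 1. ] w 0.002 gf 0.0
```

```bash
python3 -m handwheel '[-1,10,0,-10,0,1,20,0,-40,0,1,30,0,-45,0,1,40,0,-45,0,1,40,0,-20,0,1,25,0,0,0,1,0,0,0,0]' >/dev/null
python3 - <<'E'
from h import *
from rig import eyes,spotter
where()
d=eyes.camera("top");w=eyes.camera("wrist");s=eyes.camera("scene")
print(np.round(w["mtx"],1).tolist(),np.round(w["mount"],4).tolist())
for c in["top","wrist","scene"]:
  for n in["caddy","shoehorn"]: print(c,n,[(np.round(x["bbox"]).tolist(),round(x["confidence"],2)) for x in spotter.spot_in(c,n)[:2]])
a=cv2.resize(d["image"][100:280,250:450,::-1],(400,360));b=cv2.resize(s["image"][100:340,60:380,::-1],(400,300))
im=np.zeros((600,800,3),np.uint8);im[:360,:400]=a;im[:300,400:]=b;im[300:,400:]=cv2.resize(w["image"][:,:,::-1],(400,300))
cv2.imwrite("pics/e.png",im)
E
```

```text
t 7.9 rack mm x,y,z(deck) [ -1.2  47.5 177.4] toolx ang vs rackY deg -0.22 tilt [ 0.003  0.001 -1.   ] F [ 0.3  0.3 -1.8] w 0.99 gf 0.0
[[305.3, 0.0, 257.2], [0.0, 305.3, 194.5], [0.0, 0.0, 1.0]] [[-0.0014, 0.9522, 0.3053, 0.0779], [1.0, 0.0016, -0.0003, -0.0002], [-0.0008, 0.3053, -0.9522, -0.1424], [0.0, 0.0, 0.0, 1.0]]
top caddy [([336.0, 119.0, 433.0, 248.0], 0.94), ([245.0, 174.0, 305.0, 192.0], 0.21)]
top shoehorn [([245.0, 177.0, 305.0, 192.0], 0.68)]
wrist caddy [([155.0, 314.0, 361.0, 364.0], 0.77)]
wrist shoehorn [([253.0, 131.0, 287.0, 280.0], 0.97)]
scene caddy [([64.0, 178.0, 240.0, 360.0], 0.66), ([51.0, 87.0, 409.0, 384.0], 0.39)]
scene shoehorn [([215.0, 175.0, 284.0, 236.0], 0.96)]
```

View pics/e.png

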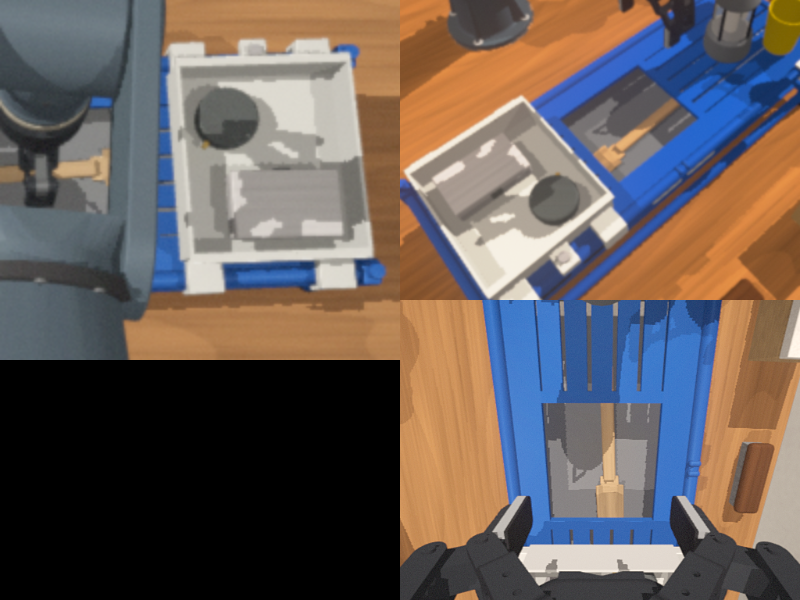

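The caddy is near the end frame with both tins inside. The wrist view (bottom right) shows the bay at (541–661, 404–517). The handle runs down x≈608, and its shoulder with the blade is at y≈482.

```bash
cat >> h.py <<'E'
def wcam(w,s):
    T=np.eye(4);T[:3,:3]=s["eef_rot"];T[:3,3]=s["position"]
    return dict(mtx=w["mtx"],view=np.linalg.inv(T@np.array(w["mount"])),image=w["image"])
def rk(p): q=p[:2]-O;return np.round([q@X*1000,q@Y*1000],1)
E
python3 - <<'E'
from h import *
from rig import eyes,status,spotter
d=eyes.camera("top")
C=[ray(d,p,.242) for p in[(333.5,128.5),(426,126.5),(343,231),(436,228.5)]]
print("caddy",[rk(c) for c in C],rk(np.mean(C,0)))
s=status.observe();w=wcam(eyes.camera("wrist"),s)
g=lambda x,y,z:rk(ray(w,((x-400)*1.28,(y-300)*1.28),z))
print("hole",[g(*p,.18) for p in[(543,404),(661,404),(541,517),(660,517)]])
print("horn top, shoulder",g(608,404,.14),g(608,472,.14),g(610,484,.139),g(610,517,.139))
m=spotter.cut_out("wrist","shoehorn")[0]["region"]
for r in range(130,285,10):
    c=np.where(m[r])[0]
    if len(c): print(r,c.min(),c.max(),rk(ray(w,(c.min(),r),.14)),rk(ray(w,(c.max()+1,r),.14)))
E
```

```text
caddy [array([ 117.6, -114.7]), array([ 115.7, -326.5]), array([-114.7, -118.8]), array([-116.5, -322.3])] [   0.6 -220.6]
hole [array([-76.9,  85.7]), array([77.9, 85.2]), array([-93.3, -84.9]), array([ 89. , -85.6])]
horn top, shoulder [ 9.5 80.9] [ 10.1 -27.6] [ 13.6 -49.4] [  14.1 -112. ]
130 259 272 [ 1.2 84.5] [17.3 84.4]
140 257 273 [-1.2 73. ] [18.6 73. ]
150 258 274 [-0.  61.4] [19.9 61.3]
160 258 274 [-0.1 49.5] [20.1 49.4]
170 259 274 [ 1.1 37.3] [20.3 37.3]
180 259 275 [ 1.1 24.9] [21.7 24.9]
190 259 275 [ 1.1 12.3] [21.9 12.2]
200 259 275 [ 1.  -0.7] [22.1 -0.7]
210 260 275 [  2.3 -13.9] [ 22.3 -13.9]
220 261 276 [  3.5 -27.3] [ 23.7 -27.4]
230 258 280 [ -0.3 -41.1] [ 29.1 -41.2]
240 252 286 [ -8.1 -55.2] [ 37.1 -55.3]
250 252 286 [ -8.2 -69.6] [ 37.5 -69.7]
260 253 286 [ -7.  -84.3] [ 37.9 -84.4]
270 253 288 [ -7.1 -99.3] [ 40.9 -99.5]
```

```bash
python3 -m handwheel '[-1,-40,0,0,0,-1,-45,0,0,0,-1,-45,0,0,0,-1,-14,0,40,0,-1,0,0,45,0,-1,0,0,45,0,-1,0,0,21,0,-1,-8,0,0,0,-1,-5,0,0,0,-1,-3,0,0,0]' >/dev/null; python3 -c "from h import *;where()";python3 -m handwheel '[-1,-2,0,0,0,-1,-2,0,0,0,-1,0,0,0,0]'>/dev/null; python3 -c "from h import *;where()";python3 -m handwheel '[-1,-2,0,0,0,-1,-1,0,0,0,-1,0,0,0,0]'>/dev/null; python3 -c "from h import *;where()"
```

```text
t 9.5 rack mm x,y,z(deck) [  -0.3 -115.3   25.3] toolx ang vs rackY deg 0.14 tilt [ 0.002  0.003 -1.   ] F [ 1.7  9.9 -4.1] w 0.002 gf 4.8
t 9.8 rack mm x,y,z(deck) [  -0.3 -116.2   25.4] toolx ang vs rackY deg 0.11 tilt [ 0.002  0.007 -1.   ] F [ 3.2 11.4 -3.5] w -0.002 gf 5.6
t 10.1 rack mm x,y,z(deck) [  -0.3 -119.2   25.4] toolx ang vs rackY deg 0.09 tilt [ 0.002  0.007 -1.   ] F [ 2.4 11.6 -2.9] w -0.002 gf 5.6
```

```bash
python3 -m handwheel '[-1,20,0,0,0,-1,45,0,-20,0,1,45,4,0,0,1,45,5,0,0,1,36,0,0,0,1,0,0,0,0,1,0,0,35,0,1,0,0,30,0,1,0,0,0,0]' >/dev/null
python3 - <<'E'
from h import *
from rig import eyes,spotter,status
where()
s=status.observe();w=wcam(eyes.camera("wrist"),s)
cv2.imwrite("pics/f.png",w["image"][:,:,::-1])
m=spotter.cut_out("wrist","shoehorn")[0]["region"]
for r in range(0,384,24):
    c=np.where(m[r])[0]
    if len(c): print(r,c.min(),c.max(),rk(ray(w,(c.min(),r),.14)),rk(ray(w,(c.max()+1,r),.14)))
E
```

```text
t 11.0 rack mm x,y,z(deck) [  6.4  67.2 -22.5] toolx ang vs rackY deg 0.06 tilt [-0.005 -0.    -1.   ] F [-0.6 -0.1 -1.7] w 1.004 gf 0.0
144 274 276 [ 15.1 121.5] [ 16.7 121.4]
168 273 276 [ 14.7 108.6] [ 16.9 108.6]
192 275 275 [16.  95.2] [16.6 95.2]
240 245 278 [-0.9 66.2] [18.8 66.2]
264 246 278 [-0.5 50.5] [19.1 50.5]
288 248 279 [ 0.5 33.9] [20.  33.9]
312 249 281 [ 0.9 16.3] [21.6 16.3]
336 251 281 [ 2.  -2.3] [22.  -2.2]
```

View pics/f.png

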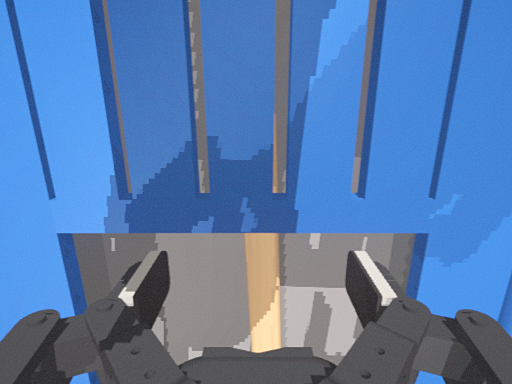

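The handle lies centred between the open fingers at px x≈262, and the hole edges are clear. I'll lower and close.

```bash
python3 -m handwheel '[0.2,0,2,0,0,0.2,0,0,0,0,0.2,0,0,13,0,0.2,0,0,12,0,0.2,0,0,0,0]' 25 >/dev/null; python3 -c "from h import *;where()"; python3 -m handwheel '[-1,0,0,0,0,-1,0,0,0,0,-1,0,0,0,0,-1,0,0,0,0,-1,0,0,0,0]'>/dev/null; python3 -c "from h import *;where()"
```

```text
t 11.6 rack mm x,y,z(deck) [  8.3  68.1 -47.9] toolx ang vs rackY deg 0.04 tilt [-0.005  0.    -1.   ] F [-0.9  0.3 -0.2] w 0.598 gf 0.0
t 12.1 rack mm x,y,z(deck) [ 10.1  68.  -45.6] toolx ang vs rackY deg 0.04 tilt [ 0.  0. -1.] F [-0.6  0.5  0. ] w 0.223 gf 25.0
```

```bash
python3 -m handwheel '[-1,-10,0,0,0,-1,-12,0,0,0,-1,-12,0,0,0,-1,-12,0,0,0,-1,-12,0,0,0,-1,-7,0,0,0,-1,0,0,0,0]' >/dev/null
python3 - <<'E'
from h import *
from rig import eyes,spotter,status
where()
s=status.observe();w=wcam(eyes.camera("wrist"),s)
cv2.imwrite("pics/g.png",w["image"][:,:,::-1])
E
```

```text
t 12.8 rack mm x,y,z(deck) [ 10.2   1.2 -45.6] toolx ang vs rackY deg 0.13 tilt [ 0.    -0.001 -1.   ] F [ 0.2 -1.9  0.3] w 0.221 gf 25.1
```

View pics/g.png

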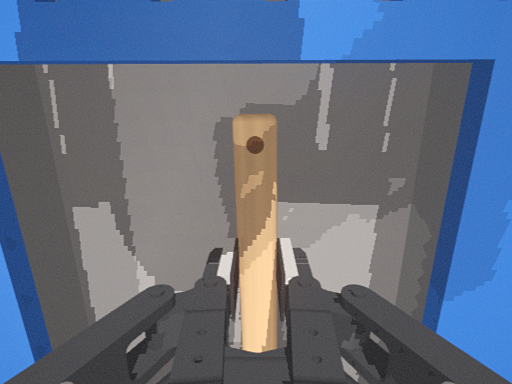

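The handle end at (255,115) is clear of the bay edge at row 62. I'll lift it so that it pivots.

```bash
python3 -m handwheel '[-1,0,0,-5,0,-1,0,0,-6,0,-1,0,0,-6,0,-1,0,0,-6,0,-1,0,0,-6,0,-1,0,0,-6,0,-1,0,0,0,0]' 20 >/dev/null; python3 -c "from h import *;where()"; python3 -m handwheel '[-1,1,0,-5,0,-1,1,0,-5,0,-1,2,0,-5,0,-1,2,0,-5,0,-1,0,0,0,0]'>/dev/null
python3 - <<'E'
from h import *
from rig import eyes
where()
s=eyes.camera("scene");w=eyes.camera("wrist")
im=np.hstack([cv2.resize(s["image"][90:290,140:360,::-1],(440,400)),cv2.resize(w["image"][:,100:400,::-1],(360,400))]);cv2.imwrite("pics/i.png",im)
E
```

```text
t 13.55 rack mm x,y,z(deck) [10.5  3.1 -9.8] toolx ang vs rackY deg 0.05 tilt [ 0.002  0.    -1.   ] F [ 0.3  0.3 -1.7] w 0.225 gf 24.7
t 14.05 rack mm x,y,z(deck) [10.3  9.5 10.1] toolx ang vs rackY deg 0.04 tilt [ 0.001  0.    -1.   ] F [-0.6  0.3 -2. ] w 0.22 gf 23.6
```

View pics/i.png

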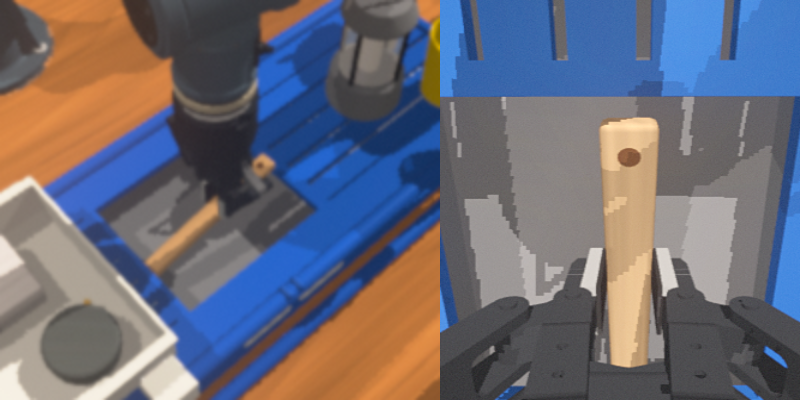

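It is pivoting well: the handle end is out at (265,165) in the scene crop, the tilt is about 16° and forces are low. I'll continue forward and up.

```bash
python3 -m handwheel '[-1,6,0,-5,0,-1,6,0,-5,0,-1,6,0,-6,0,-1,6,0,-6,0,-1,4,0,-6,0,-1,0,0,0,0]' >/dev/null; python3 -c "from h import *;where()"; python3 -m handwheel '[-1,3,0,-7,0,-1,2,0,-7,0,-1,2,0,-7,0,-1,0,0,-7,0,-1,0,0,0,0]'>/dev/null
python3 - <<'E'
from h import *
from rig import eyes
where()
s=eyes.camera("scene");w=eyes.camera("wrist")
im=np.hstack([cv2.resize(s["image"][90:290,140:360,::-1],(440,400)),cv2.resize(w["image"][:,100:400,::-1],(360,400))]);cv2.imwrite("pics/j.png",im)
E
```

```text
t 14.75 rack mm x,y,z(deck) [10.6 37.9 38.5] toolx ang vs rackY deg -0.0 tilt [ 0.002  0.    -1.   ] F [-0.8 -0.4 -1.2] w 0.22 gf 22.6
t 15.25 rack mm x,y,z(deck) [10.9 43.9 66.7] toolx ang vs rackY deg 0.05 tilt [ 0.003 -0.    -1.   ] F [ 0.3  0.5 -1.5] w 0.225 gf 21.2
```

View pics/j.png

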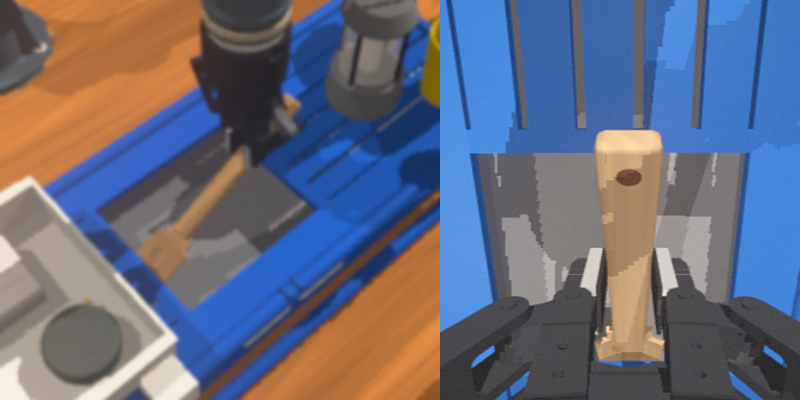

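The tilt is now about 35°, and the blade shoulder shows in the bay. I'll keep going until the tip clears.

```bash
python3 -m handwheel '[-1,4,0,-6,0,-1,6,0,-6,0,-1,7,0,-6,0,-1,7,0,-6,0,-1,7,0,-6,0,-1,7,0,-6,0,-1,0,0,0,0]' >/dev/null; python3 -c "from h import *;where()"; python3 -m handwheel '[-1,0,0,-8,0,-1,0,0,-12,0,-1,0,0,-12,0,-1,0,0,-12,0,-1,0,0,0,0]'>/dev/null
python3 - <<'E'
from h import *
from rig import eyes
where()
s=eyes.camera("scene");w=eyes.camera("wrist")
im=np.hstack([cv2.resize(s["image"][60:290,120:370,::-1],(440,400)),cv2.resize(w["image"][:,100:400,::-1],(360,400))]);cv2.imwrite("pics/k.png",im)
E
```

```text
t 16.05 rack mm x,y,z(deck) [ 10.7  83.1 102.6] toolx ang vs rackY deg -0.04 tilt [ 0.002  0.    -1.   ] F [ 0.5 -0.4 -1.2] w 0.224 gf 21.1
t 16.55 rack mm x,y,z(deck) [ 11.5  81.7 148.1] toolx ang vs rackY deg 0.07 tilt [ 0.005 -0.    -1.   ] F [-0.2 -0.2 -0.6] w 0.225 gf 21.1
```

View pics/k.png

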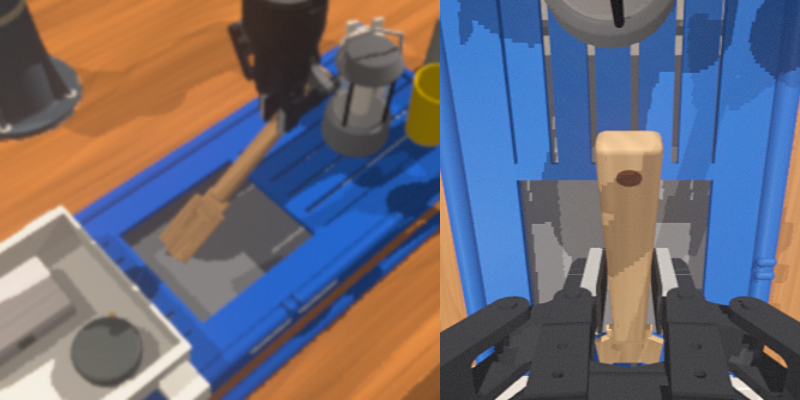

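The shoehorn is free of the bay: its blade tip at (180,250) is over the opening and nothing is touching. I'll lift well clear with a firmer grip.

```bash
python3 -m handwheel '[-1,0,0,-10,0,-1,0,0,-20,0,-1,0,0,-20,0,-1,0,0,-20,0,-1,0,0,-15,0,-1,0,0,-5,0,-1,0,0,0,0,-1,0,0,0,0,-1,0,0,0,0,-1,0,0,0,0]' 40 >/dev/null; python3 -m handwheel '[-1,0,0,0,0,-1,0,0,0,0,-1,0,0,0,0,-1,0,0,0,0,-1,0,0,0,0]'>/dev/null
python3 - <<'E'
from h import *
from rig import eyes,spotter
where()
s=eyes.camera("scene");t=eyes.camera("top")
b=[spotter.spot_in(c,"shoehorn")[:1] for c in["scene","top"]];print(b)
im=np.hstack([cv2.resize(s["image"][30:330,50:400,::-1],(400,343)),cv2.resize(t["image"][90:270,100:450,::-1],(400,343))]);cv2.imwrite("pics/l.png",im)
E
```

```text
t 18.15 rack mm x,y,z(deck) [ 10.1  81.9 235.3] toolx ang vs rackY deg 0.05 tilt [ 0.  0. -1.] F [-0.6 -0.3 -1.9] w 0.212 gf 40.4
[[{'bbox': [205.4, 86.0, 281.3, 184.6], 'confidence': 0.95}], [{'bbox': [210.8, 147.8, 327.3, 179.8], 'confidence': 0.59}]]
```

View pics/l.png

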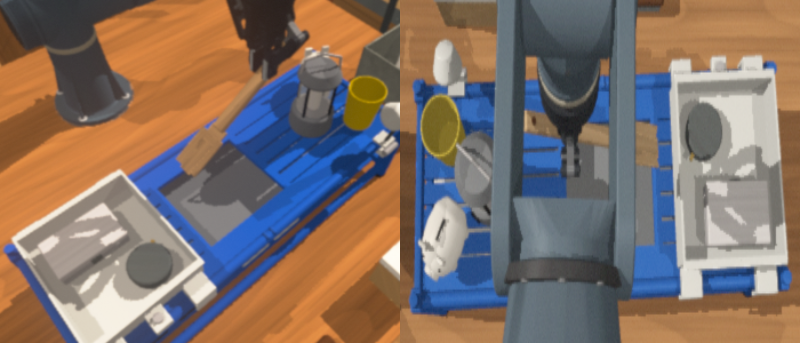

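The shoehorn is held clear above the bay, with the tip at (185,165) well above the deck. The caddy is parked with both tins in it, and the standing things are upright.

```bash
python3 -c "from rig import hand_in;print(hand_in())"
```

```text
the job is handed in; nothing more can be done
None
```

The job is handed in, and no verdict came back: the caddy is parked at its second stop with both tins in it, the shoehorn is held still in the gripper roughly 10 cm above the deck at its lowest end, and the lantern, piggy bank and cup were still standing in place in the last pictures.

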